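# Turn a device carrier over onto the cold plate

## Task

The copper device carrier lies face down on the optical table in front of the low aluminium cold plate. Without picking it up, push it with the fingertips against the cold plate's front edge until it tips up on edge and turns over onto the cold plate, device side up; then push it back until its long edge sits flush against the locating bar. Leave everything else where it is.

Things in the scene. Friction and masses are not known exactly. Their poses are not given: they have to be found in the camera images.
- carrier: Loose copper plate 60 (its x) by 80 (its y) by 8 mm (its z), about 0.26 kg; origin at its very centre. z points out of the plain back, up at the start; the device side (3 mm deep window 30 by 44 mm, white chip in it) is down at the start. Starts in front of the cold plate, turned up to 0.35 rad. Squeezed against that edge with 10 to 15 N, its near edge follows rising fingertips.
- cold_plate: Fixed aluminium slab 115 mm deep (its x), 190 wide (its y, centred), 10 high, front face upright. Origin on the table under the middle of the front edge; x points level from front to back, away from the robot. On it a steel locating bar, y -75 to 75 mm, 8 mm high; the bar's front face is at x = 74 mm: the seated carrier's centre is at x = 44, z = 14 mm. Screw heads at the corners.
- lens_tube: Bystander: black lens tube standing on end, 31 mm across, 38 mm high, loose. Origin: centre of its underside.
- jar: Bystander: white jar with black lid, 42 mm across, 45 mm high, loose. Origin: centre of its underside.
- driver: Bystander: black-handled screwdriver, 150 mm long along its x, lying on the table, loose. Origin near its middle, on the table.
- blank: Bystander: small aluminium blank plate, 40 by 50 by 8 mm, flat on the table, loose. Origin: centre of its underside.
- tray: Bystander: black open screw tray, 60 by 80 by 22 mm, loose. Origin: centre of its underside.
- post: Bystander: steel pedestal post, foot 32 mm across, 81 mm high, loose. Origin: centre of its underside.
- lens_mount: Bystander: ring lens mount on a short pedestal post, foot 32 mm across, about 90 mm high, loose. Origin: centre of its underside.

How it is judged:
On the way, in this order (a step that is already met when the one before it is completed fails the run):
1. the carrier stands on edge at the cold plate's front edge (angle between carrier's own z axis and vertical between 1.1 and 2 rad and x of carrier in the frame of cold_plate between -0.03 and 0.03 m and angle between the y axis of carrier and the y axis of cold_plate, either way round below 0.3 rad).
2. the carrier lies turned over on the cold plate, device side up (angle between carrier's own z axis and vertical above 3.04 rad and x of carrier in the frame of cold_plate above 0 m and height (world z) of carrier between 0.0115 and 0.0165 m), for 0.1 s.
At the end, for the whole second after the job is handed in: The carrier lies at rest and flat on the cold plate, device side up, its long edge against the locating bar (gap at mid-edge at most 4 mm, parallel within 0.06 rad) and within the slab's width (centre within 52 mm of the slab's middle line) (angle between carrier's own z axis and vertical above 3.08 rad and height (world z) of carrier between 0.0115 and 0.0165 m and x of carrier in the frame of cold_plate between 0.04 and 0.047 m and y of carrier in the frame of cold_plate between -0.052 and 0.052 m and angle between the y axis of carrier and the y axis of cold_plate, either way round below 0.06 rad and linear speed of carrier below 0.01 m/s); the robot touches nothing.
It fails at once if the carrier is lifted or carried instead of being tipped over its edge (height (world z) of carrier above 0.052 m or (height (world z) of carrier above 0.036 m and (angle between carrier's own z axis and vertical below 0.5 rad or angle between carrier's own z axis and vertical above 2.64 rad))).
It fails at once if a bystander is moved more than 15 mm (distance of any of lens_tube, jar, driver, blank, tray, post, lens_mount from where it was at the start of the episode above 0.015 m).
It also fails if it takes over 58 s, if anything falls off the work surface, if the arm or the gripper's body presses on something with over 40 N, if the wrist force passes 120 N, or if a joint passes its speed limit or range.

## Robot

A 7-joint arm with a two-finger parallel gripper is mounted at the origin on the work surface. World frame = base frame: x ahead of the robot, y to its left, z up, the work surface at z = 0. Lengths are in m, angles in rad, forces in N, time in s.
With the tool pointing down it reaches from about 0.4 to 0.875 m from the base axis. Payload 6.5 kg.
Tool frame: the origin (TCP) lies on the centre line of the jaws, within the pads' length; the fingertips stand 19 mm ahead of it and the grasp point (between the pads) is the TCP; z points along the fingers, y is the direction in which the jaws open and shut (so a half turn about z gives the same grasp; the last joint's range is limited). The gripper opens to 88 mm and grips with 3 to 60 N. Pads are 18 mm wide; open, the fingers measure 123 mm over their backs; the gripper's body (75 mm by 187 mm) begins 45 mm behind the grasp point.
Start: joints at [1.162, 0.536, -0.004, 1.538, 0.003, 1.067, -0.071], TCP at [0.218, -0.612, 0.258] pointing down, gripper open.
Joint ranges: [-2.7, 2.7], [-0.37, 2.16], [-1.27, 1.26], [0.24, 2.4], [-1.31, 4.45], [0.19, 1.91], [-2.76, 2.76]. Speed limits (rad/s): [2.39, 2.39, 3.14, 3.14, 3.14, 3.14, 3.14].

## Interface

Orientations are given as a 3x3 rotation matrix whose columns are the frame's x, y, z axes.
In Python, from bench import arm gives the robot as it stands.
- The arm moves only by the tool carry_out, never from a script. Its argument "steps" is a list of rows, each an object with "delta_pos": the shift along the tool's x, y, z in m, a list of three; "roll": the turn about the tool's z in rad. A call has 1 to 8 rows; each row is the pose to reach, as a shift and turn from the pose measured when the call began, along the tool's axes at that moment; what a row does not reach only later rows make up. A row lasts 1/8 s, in which the tool goes at most 62.5 mm and 10.7 degrees, less where a joint would pass 70% of its speed; a pose out of reach is approached as far as the arm can. A call with a gripper value outside its range is refused whole. "hand" is the finger opening in m, from 0 to 0.0881, set as the call begins (left out, the last holds). The fingers move at their own pace and stop on an object; "newtons" is the grip in N (left out, the last holds). Time passes only in rows, so rows that repeat a pose let the fingers close. It gives the time, the measured TCP pose, the force and the opening at its end, in the units of the state.
- arm.get_state(): the state, without advancing time (a new reading comes with each control period).
- arm.grab_frame(name): name is "scene" or "top"; returns a dict with "image" (480x640x3 uint8, red, green, blue), "z_map" (480x640 float32, m along the optical axis (not along the pixel's ray), 0 where there is no reading), "K" (3x3 intrinsics, pixels), "R" (3x3) and "t" (3): a world point X has camera coordinates R X + t. Camera axes: x right, y down, z forward; pixel columns grow to the right and rows downward; lengths in m; the calibration is good to about 2 mm. A picture is of the moment at which its call begins.
- arm.sign_off(): hands the job in, once; it reports no verdict.
The state is a dict: "time": time; "qpos": joint angles; "dq": joint speeds; "tau": joint torques, N m; "eef_pos": TCP position; "tool_rot": TCP orientation; "contact_force": force on the tool from outside, world axes, zero at the start; "ft_torque": the same for the moment, N m; "opening": finger opening in m.
Only numpy, scipy, OpenCV 4.12 (cv2) and the standard library are available. Lean on these libraries where they do the work, as an engineer would, in place of code of your own. Each camera call takes 0.05 s, during which the arm holds its last target.

## Working session

There is one attempt and no reset: what is moved stays moved. The work goes in short steps, Python scripts to look and compute and a tool call to move; the robot and the scene stay as the last step left them, time stands still between calls to the robot, and variables do not carry over. Pictures are saved under pics/ and viewed, and the job is handed in when it is done.

Besides the shell and the picture viewer there is one more tool, called after "Call:" by a JSON object that holds its "fn" and its "kwargs", one argument or row to a line. carry_out: Moves the arm, as the interface text tells. Its arguments: {"type":"object","properties":{"steps":{"type":"array","items":{"type":"object","properties":{"delta_pos":{"type":"array","items":{"type":"number"}},"roll":{"type":"number"}}}},"hand":{"type":"number"},"newtons":{"type":"number"}},"required":["steps"]}

```bash
ls; mkdir -p pics; cat > h.py <<'E'
import numpy as np, cv2
from bench import arm
def w(f,u,v,z=None):
    K,R,t=f["K"],f["R"],f["t"]
    r=np.linalg.inv(K)@np.array([u,v,1.0]); c=-R.T@t; d=R.T@r
    if z is None: return c+d*f["z_map"][int(v),int(u)]
    return c+d*(z-c[2])/d[2]
def px(f,X):
    p=f["K"]@(f["R"]@np.array(X)+f["t"]); return p[:2]/p[2]
def save(f,n,crop=None,s=1):
    im=f["image"][:,:,::-1]
    if crop: im=im[crop[1]:crop[3],crop[0]:crop[2]]
    cv2.imwrite("pics/"+n,cv2.resize(im,None,fx=s,fy=s,interpolation=cv2.INTER_CUBIC))
E
python3 - <<'E'
from h import *
import pickle
s=arm.get_state();print({k:np.round(v,3) for k,v in s.items()})
for n in("scene","top"):
    f=arm.grab_frame(n);save(f,n+"0.png");pickle.dump(f,open(n+"0.pkl","wb"));print(n,np.round(-f["R"].T@f["t"],3))
E
```

```text
pics
{'time': np.float64(0.0), 'qpos': array([ 1.162,  0.537, -0.004,  1.539,  0.003,  1.067, -0.071]), 'dq': array([ 0.   , -0.002,  0.001, -0.002,  0.001,  0.   , -0.002]), 'tau': array([-0.0000e+00, -5.7097e+01,  9.9100e-01, -2.5160e+01, -5.6000e-02,
        1.8000e-02,  0.0000e+00]), 'eef_pos': array([ 0.218, -0.612,  0.257]), 'tool_rot': array([[ 0.942,  0.336, -0.001],
       [ 0.336, -0.942,  0.002],
       [-0.   , -0.002, -1.   ]]), 'contact_force': array([-0.319,  0.331, -0.308]), 'ft_torque': array([-0.027, -0.005,  0.02 ]), 'opening': np.float64(0.088)}
scene [1.03  0.495 0.76 ]
top [0.489 0.083 1.083]
```

View pics/top0.png

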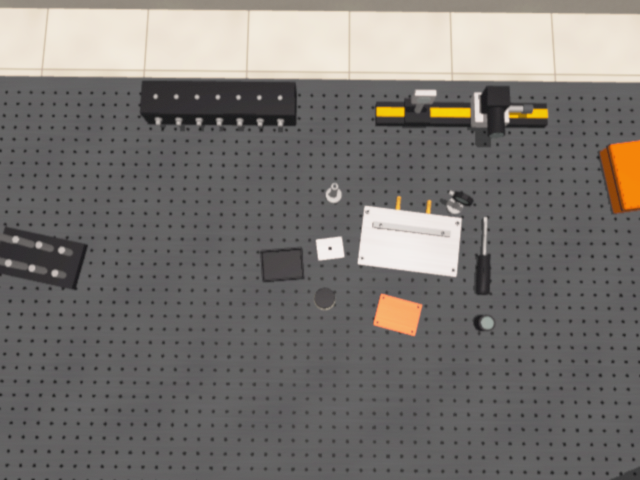

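View pics/scene0.png

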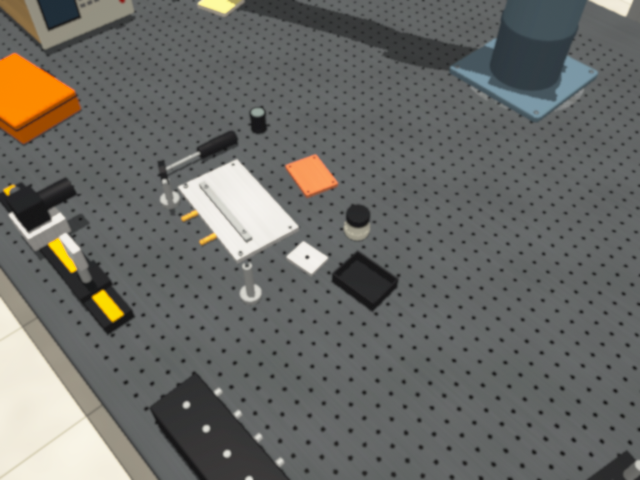

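```bash
python3 - <<'E'
from h import *
import pickle
f=pickle.load(open("top0.pkl","rb"));save(f,"top0c.png",(300,170,510,350),3.8)
print(f["K"],f["R"])
E
```

```text
[[560.58063896   0.         315.58468344]
 [  0.         560.58063896 236.94340693]
 [  0.           0.           1.        ]] [[ 0.01248633 -0.99991229 -0.00441696]
 [-0.98654065 -0.01159886 -0.16310428]
 [ 0.16303874  0.00639408 -0.98659895]]
```

View pics/top0c.png

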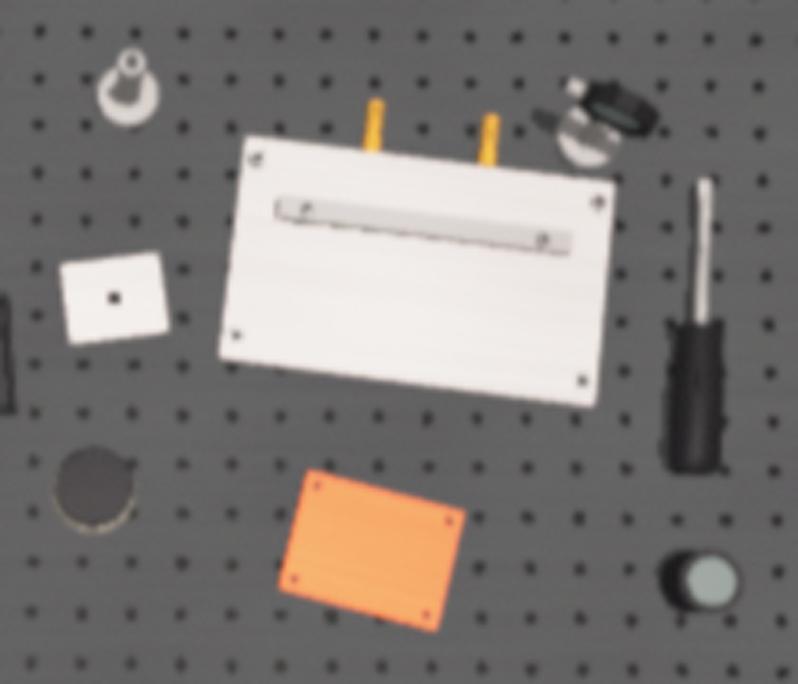

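```bash
cat >> h.py <<'E'
def cr(f,U,V,x0,y0,s,z): return w(f,(U+.5)/s-.5+x0,(V+.5)/s-.5+y0,z)
E
python3 - <<'E'
from h import *
import pickle
f=pickle.load(open("top0.pkl","rb"))
C=lambda U,V,z:cr(f,U,V,300,170,3.8,z)
S=[C(219,356,.01),C(596,404,.01),C(245,136,.01),C(615,182,.01)]
P=[C(309,470,.008),C(466,511,.008),C(437,632,.008),C(278,590,.008)]
np.set_printoptions(precision=4,suppress=True)
print(np.array(S));print(np.array(P))
d=lambda a,b:np.linalg.norm(a-b)
print("slab",d(S[0],S[1]),d(S[2],S[3]),d(S[0],S[2]),d(S[1],S[3]))
print("car",d(P[0],P[1]),d(P[2],P[3]),d(P[0],P[3]),d(P[1],P[2]))
ydir=(S[0]-S[1]+S[2]-S[3]);ydir/=np.linalg.norm(ydir);yaw=np.arctan2(-ydir[0],ydir[1]);print("slab yaw",yaw, "origin",(S[0]+S[1])/2)
cen=(S[0]+S[1]+S[2]+S[3])/4; print("via centre",cen-.0575*np.array([np.cos(yaw),np.sin(yaw),0]))
yc=(P[0]-P[1]+P[3]-P[2]);print("car yaw",np.arctan2(-yc[0],yc[1]),"c",np.mean(P,0))
for n,U,V,z in[("tube",712,580,.038),("driver handle end",692,470,.01),("jar",95,487,.045),("blank",115,298,.008),("barL",276,222,.018),("barR",570,256,.018)]:print(n,C(U,V,z))
# depth check
for p in[(300+400/3.8,170+320/3.8),(300+370/3.8,170+550/3.8)]:print(w(f,*p))
E
```

```text
[[ 0.6163  0.0087  0.01  ]
 [ 0.5942 -0.1814  0.01  ]
 [ 0.7304 -0.0047  0.01  ]
 [ 0.7085 -0.1944  0.01  ]]
[[ 0.5594 -0.0367  0.008 ]
 [ 0.5399 -0.1153  0.008 ]
 [ 0.4799 -0.0998  0.008 ]
 [ 0.4996 -0.0209  0.008 ]]
slab 0.19132084283325676 0.1909442094845732 0.1149472792204398 0.1150138046986521
car 0.08090751623759714 0.08125482570392734 0.06188904709290152 0.06189892412674156
slab yaw -0.11544645386891275 origin [ 0.6052 -0.0864  0.01  ]
via centre [ 0.6052 -0.0863  0.01  ]
car yaw -0.2439072786925502 c [ 0.5197 -0.0682  0.008 ]
tube [ 0.5067 -0.2282  0.038 ]
driver handle end [ 0.5616 -0.2285  0.01  ]
jar [0.5475 0.0712 0.045 ]
blank [0.6456 0.0615 0.008 ]
barL [ 0.6841 -0.0197  0.018 ]
barR [ 0.6684 -0.1684  0.018 ]
[ 0.6353 -0.0842  0.0082]
[ 0.5192 -0.0678  0.0067]
```

Call:
{"fn": "carry_out", "kwargs": {
  "steps": [
    {"delta_pos":[0.03,-0.032,0.0],"roll":0.05},
    {"delta_pos":[0.065,-0.07,0.005],"roll":0.11},
    {"delta_pos":[0.105,-0.112,0.01],"roll":0.17},
    {"delta_pos":[0.145,-0.155,0.02],"roll":0.23},
    {"delta_pos":[0.185,-0.198,0.03],"roll":0.29},
    {"delta_pos":[0.225,-0.241,0.04],"roll":0.35},
    {"delta_pos":[0.265,-0.284,0.05],"roll":0.41},
    {"delta_pos":[0.3,-0.321,0.06],"roll":0.458}
  ],
  "hand": 0.03,
  "newtons": 20
}}

```text
time: 1.1
eef_pos: [0.3933, -0.2063, 0.1971]
tool_rot: [[0.993, -0.116, -0.001], [-0.116, -0.993, 0.002], [-0.001, -0.002, -1.0]]
contact_force: [0.7, 0.1, -0.6]
opening: 0.0301
```

```bash
cat >> h.py <<'E'
np.set_printoptions(precision=4,suppress=True)
O=np.array([.6052,-.0864,0]);Y=-0.1154
RS=np.array([[np.cos(Y),-np.sin(Y),0],[np.sin(Y),np.cos(Y),0],[0,0,1]])
def st():
    s=arm.get_state();R=s["tool_rot"];p=RS.T@(s["eef_pos"]-O)
    print("t",s["time"],"tcp slab",p,"yaw-slab",np.arctan2(R[1,0],R[0,0])-Y,"F slab",RS.T@s["contact_force"],"open",s["opening"],"tz",R[:,2],"q",s["qpos"])
    return s
def to(x,y,z):
    s=st();R=s["tool_rot"];print("delta",R.T@(O+RS@np.array([x,y,z])-s["eef_pos"]),"roll",np.arctan2(R[1,0],R[0,0])-Y)
E
python3 -c "
from h import *
to(-.15,.008,.15)"
```

```text
t 1.1 tcp slab [-0.1967 -0.1435  0.1971] yaw-slab -0.0006348651827388502 F slab [ 0.6634  0.1562 -0.6018] open 0.030123414925939323 tz [-0.0006  0.0016 -1.    ] q [ 0.4619  0.2822 -0.0919  2.1106  0.0356  0.7514 -1.3392]
delta [ 0.0466 -0.1514  0.0473] roll -0.0006348651827388502
```

Call:
{"fn": "carry_out", "kwargs": {
  "steps": [
    {"delta_pos":[0.015,-0.05,0.015]},
    {"delta_pos":[0.03,-0.1,0.03]},
    {"delta_pos":[0.0466,-0.1514,0.05]},
    {"delta_pos":[0.0466,-0.1514,0.08]},
    {"delta_pos":[0.0466,-0.1514,0.115]},
    {"delta_pos":[0.0466,-0.1514,0.145]},
    {"delta_pos":[0.0466,-0.1514,0.165]},
    {"delta_pos":[0.0466,-0.1514,0.172]}
  ]
}}

```text
validation failed for argument at $.st...
```

```bash
python3 -c "
from h import *
to(-.15,.008,.0225)
f=arm.grab_frame('top');save(f,'t1.png',(300,170,510,350),3.8)
f=arm.grab_frame('scene');save(f,'s1.png',(150,90,450,290),2.6)
"
```

```text
t 1.1 tcp slab [-0.1967 -0.1435  0.1971] yaw-slab -0.0006348651827388502 F slab [ 0.6634  0.1562 -0.6018] open 0.030123414925939323 tz [-0.0006  0.0016 -1.    ] q [ 0.4619  0.2822 -0.0919  2.1106  0.0356  0.7514 -1.3392]
delta [ 0.0467 -0.1512  0.1748] roll -0.0006348651827388502
```

View pics/s1.png

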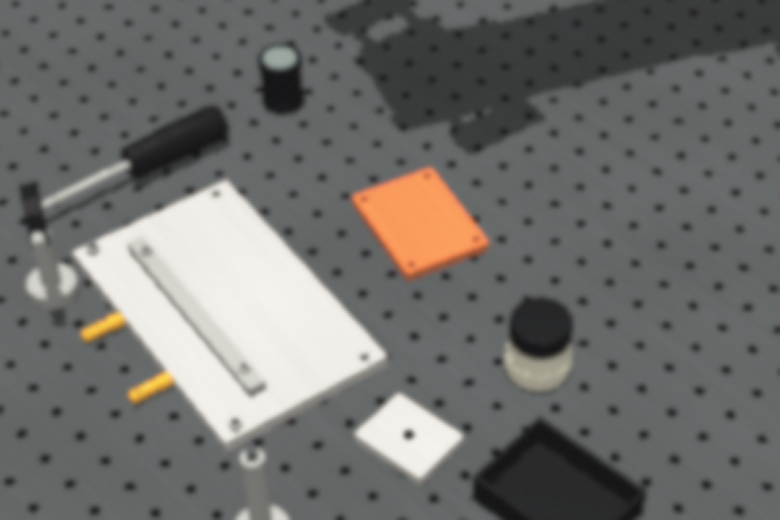

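View pics/t1.png

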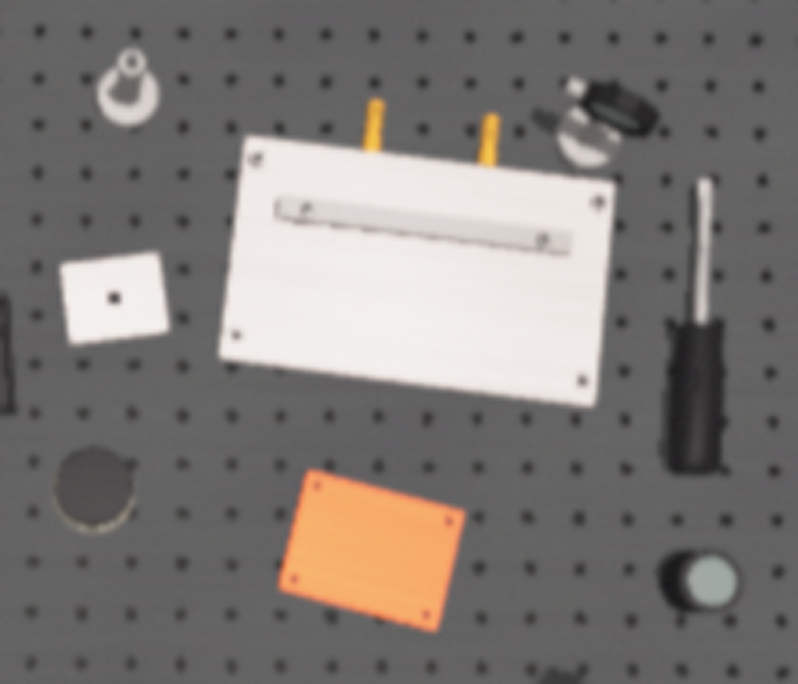

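The move call was refused, probably because the rows had no roll value. Nothing moved: the carrier is still at (372,550) in the top crop. I'll resend it with a roll in each row.

Call:
{"fn": "carry_out", "kwargs": {
  "steps": [
    {"delta_pos":[0.015,-0.05,0.015],"roll":0.0},
    {"delta_pos":[0.03,-0.1,0.03],"roll":0.0},
    {"delta_pos":[0.047,-0.151,0.05],"roll":0.0},
    {"delta_pos":[0.047,-0.151,0.08],"roll":0.0},
    {"delta_pos":[0.047,-0.151,0.115],"roll":0.0},
    {"delta_pos":[0.047,-0.151,0.145],"roll":0.0},
    {"delta_pos":[0.047,-0.151,0.165],"roll":0.0},
    {"delta_pos":[0.047,-0.151,0.173],"roll":0.0}
  ]
}}

```text
time: 2.2
eef_pos: [0.4562, -0.0578, 0.023]
tool_rot: [[0.994, -0.107, -0.004], [-0.107, -0.994, 0.004], [-0.004, -0.003, -1.0]]
contact_force: [0.1, 0.7, -0.2]
opening: 0.03
```

```bash
python3 -c "
from h import *
to(-.15,.008,.0225)
f=arm.grab_frame('top');save(f,'t2.png',(300,170,510,350),3.8)
f=arm.grab_frame('scene');save(f,'s2.png',(150,90,450,290),2.6)
"
```

```text
t 2.2 tcp slab [-0.1513  0.0112  0.023 ] yaw-slab 0.007827045230644106 F slab [ 0.0269  0.7365 -0.1958] open 0.029954509428658755 tz [-0.0036  0.0038 -1.    ] q [ 0.1094  0.6495 -0.096   2.1355  0.1521  0.3664 -1.7879]
delta [0.0012 0.0032 0.0005] roll 0.007827045230644106
```

View pics/s2.png

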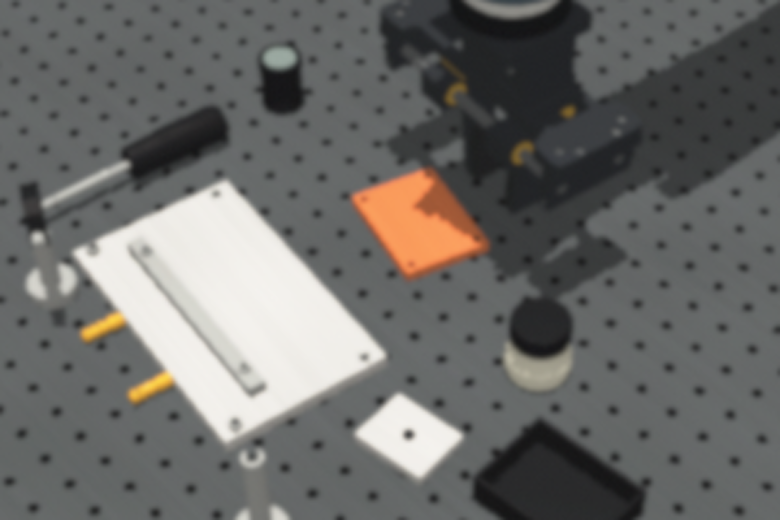

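View pics/t2.png

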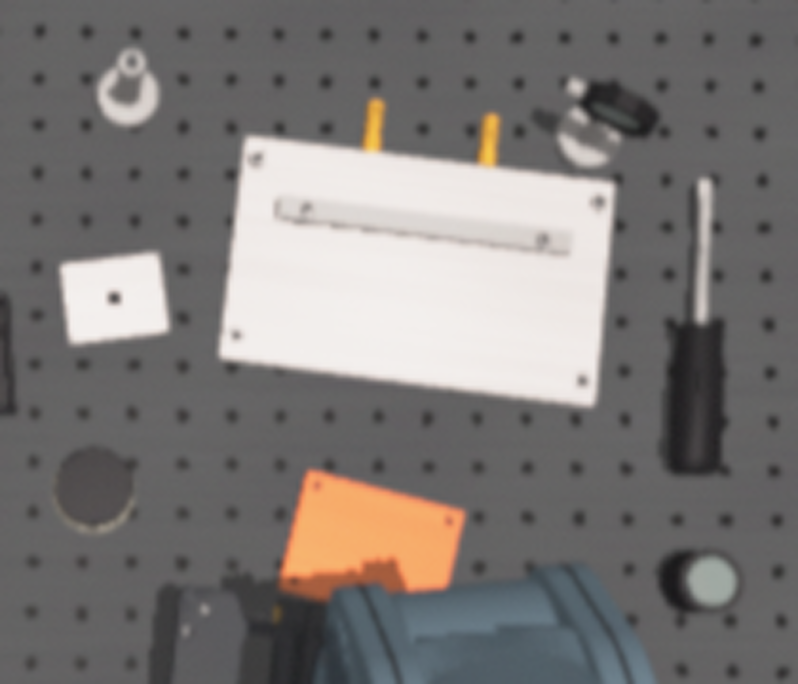

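The gripper stands behind the carrier, whose far corners are at (309,470) and (466,511), and nothing has been touched. Next I push forward.

Call:
{"fn": "carry_out", "kwargs": {
  "steps": [
    {"delta_pos":[0.01,0.003,0.0005],"roll":0.008},
    {"delta_pos":[0.02,0.003,0.0005],"roll":0.008},
    {"delta_pos":[0.028,0.003,0.0005],"roll":0.008},
    {"delta_pos":[0.036,0.003,0.0005],"roll":0.008},
    {"delta_pos":[0.044,0.003,0.0005],"roll":0.008},
    {"delta_pos":[0.052,0.003,0.0005],"roll":0.008},
    {"delta_pos":[0.06,0.003,0.0005],"roll":0.008},
    {"delta_pos":[0.066,0.003,0.0005],"roll":0.008}
  ]
}}

```text
time: 3.3
eef_pos: [0.5227, -0.0675, 0.0229]
tool_rot: [[0.993, -0.115, -0.002], [-0.115, -0.993, 0.004], [-0.002, -0.004, -1.0]]
contact_force: [-3.7, 0.4, 2.8]
opening: 0.03
```

```bash
python3 -c "
from h import *
to(-.078,.008,.0225)
f=arm.grab_frame('top');save(f,'t3.png',(300,170,510,350),3.8)
f=arm.grab_frame('scene');save(f,'s3.png',(150,90,450,290),2.6)
"
```

```text
t 3.3 tcp slab [-0.0841  0.0093  0.0229] yaw-slab 0.00015132052177113664 F slab [-3.7293  0.0048  2.7619] open 0.030026079212438682 tz [-0.002   0.0041 -1.    ] q [ 0.1274  0.7099 -0.105   1.969   0.1419  0.4717 -1.7652]
delta [0.0061 0.0013 0.0004] roll 0.00015132052177113664
```

View pics/s3.png

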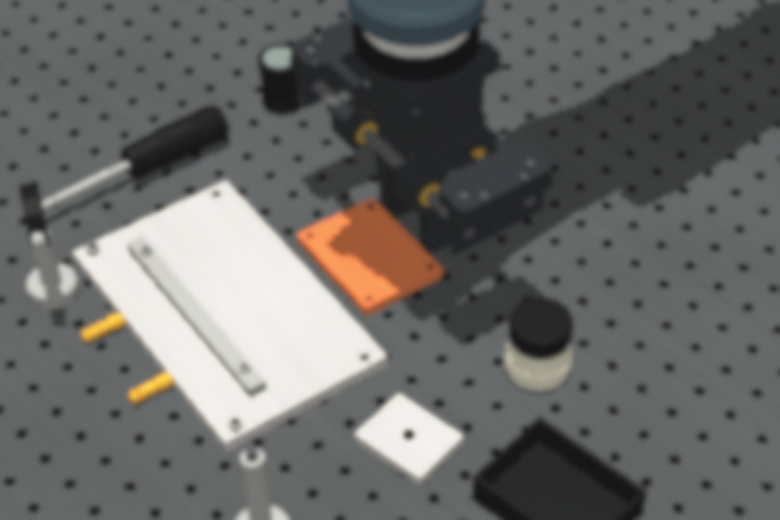

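View pics/t3.png

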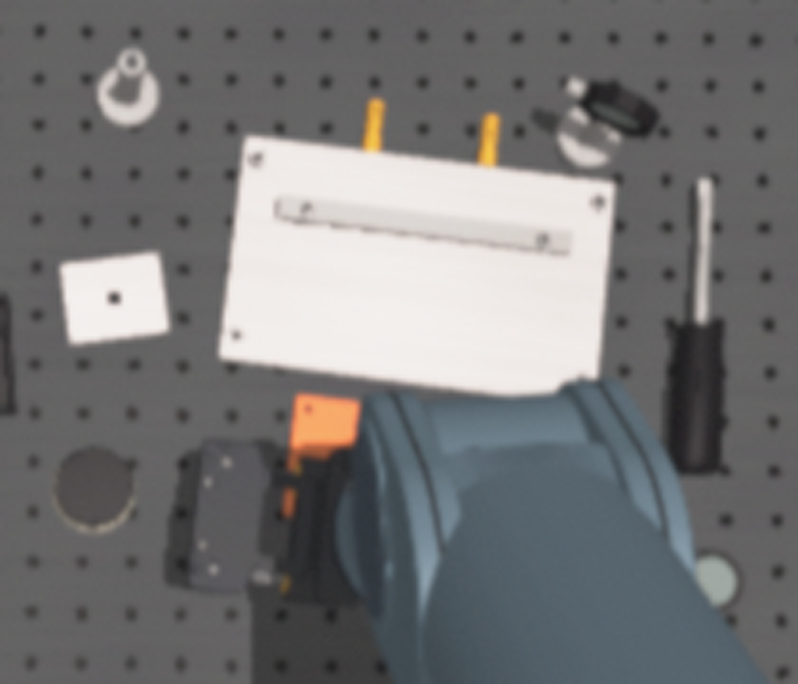

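The carrier has aligned. Its far-left corner is at (297,394) in the top crop, about 13 mm short of the slab edge. I keep pushing until it touches.

Call:
{"fn": "carry_out", "kwargs": {
  "steps": [
    {"delta_pos":[0.005,0.001,0.001],"roll":0.0},
    {"delta_pos":[0.009,0.001,0.001],"roll":0.0},
    {"delta_pos":[0.012,0.001,0.001],"roll":0.0},
    {"delta_pos":[0.013,0.001,0.001],"roll":0.0},
    {"delta_pos":[0.014,0.001,0.001],"roll":0.0}
  ]
}}

```text
time: 4.03
eef_pos: [0.5363, -0.0701, 0.0218]
tool_rot: [[0.993, -0.115, -0.002], [-0.115, -0.993, 0.004], [-0.003, -0.004, -1.0]]
contact_force: [-6.9, 1.6, 4.4]
opening: 0.0302
```

```bash
python3 -c "
from h import *
st()
"
```

```text
t 4.025 tcp slab [-0.0703  0.0082  0.0218] yaw-slab -5.474629087542926e-05 F slab [-7.0245  0.7645  4.4345] open 0.030185807840058282 tz [-0.0023  0.0041 -1.    ] q [ 0.1309  0.7256 -0.1061  1.9331  0.1407  0.4923 -1.7592]
```

Call:
{"fn": "carry_out", "kwargs": {
  "steps": [
    {"delta_pos":[0.001,0.0,0.0],"roll":0.0},
    {"delta_pos":[0.002,0.0,0.0],"roll":0.0}
  ]
}}

```text
time: 4.28
eef_pos: [0.5364, -0.0702, 0.0217]
tool_rot: [[0.993, -0.115, -0.006], [-0.115, -0.993, 0.004], [-0.007, -0.004, -1.0]]
contact_force: [-9.1, 1.9, 7.6]
opening: 0.03
```

```bash
python3 -c "
from h import *
st()
"
```

```text
t 4.275 tcp slab [-0.0702  0.0082  0.0217] yaw-slab -5.4844986248678285e-05 F slab [-9.2268  0.8366  7.6355] open 0.030039314616124073 tz [-0.0062  0.0042 -1.    ] q [ 0.1312  0.7271 -0.1065  1.9298  0.1402  0.498  -1.7585]
```

Call:
{"fn": "carry_out", "kwargs": {
  "steps": [
    {"delta_pos":[0.003,0.0,0.0],"roll":0.0},
    {"delta_pos":[0.0035,0.0,-0.002],"roll":0.0},
    {"delta_pos":[0.0035,0.0,-0.005],"roll":0.0},
    {"delta_pos":[0.0035,0.0,-0.008],"roll":0.0}
  ]
}}

```text
time: 4.78
eef_pos: [0.5367, -0.0702, 0.0287]
tool_rot: [[0.993, -0.115, -0.012], [-0.115, -0.993, 0.005], [-0.013, -0.003, -1.0]]
contact_force: [-7.6, 1.2, -1.9]
opening: 0.03
```

```bash
python3 -c "
from h import *
st()
f=arm.grab_frame('top');save(f,'t4.png',(300,170,510,350),3.8)
f=arm.grab_frame('scene');save(f,'s4.png',(200,120,400,260),4)
"
```

```text
t 4.775 tcp slab [-0.0699  0.0082  0.0287] yaw-slab -2.413999253483845e-05 F slab [-7.644   0.2909 -1.9386] open 0.030010694843648187 tz [-0.0125  0.0047 -0.9999] q [ 0.1336  0.7166 -0.1097  1.9242  0.1369  0.5206 -1.7553]
```

View pics/s4.png

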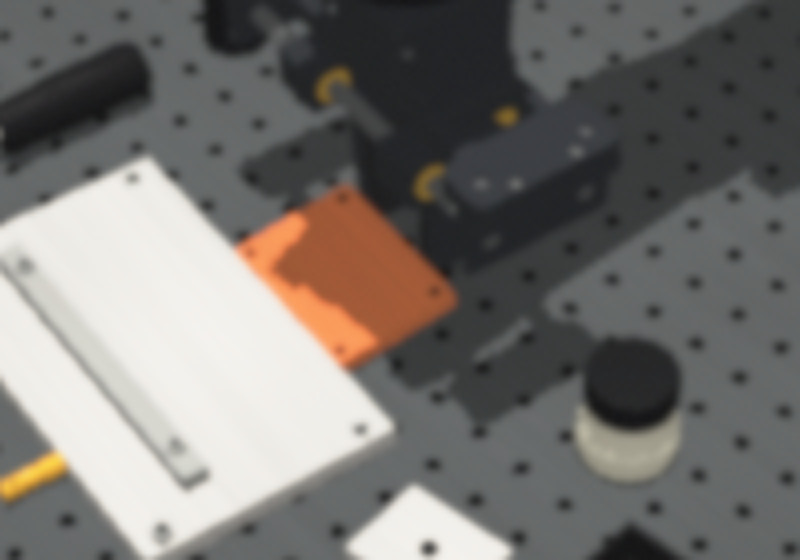

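```bash
cat >> h.py <<'E'
def plate(name="scene",pic=None,crop=(200,120,400,260),s=4):
    f=arm.grab_frame(name)
    if pic: save(f,pic,crop,s)
    hsv=cv2.cvtColor(f["image"],cv2.COLOR_RGB2HSV)
    m=((hsv[...,0]<16)&(hsv[...,1]>130)&(hsv[...,2]>90)&(f["z_map"]>0)).astype(np.uint8)
    m=cv2.erode(m,np.ones((3,3),np.uint8))
    v,u=np.nonzero(m); K,R,t=f["K"],f["R"],f["t"]
    d=f["z_map"][v,u]
    X=(R.T@((np.linalg.inv(K)@np.vstack([u,v,np.ones(len(u))]))*d-t[:,None])).T
    X=(X-O)@RS
    k=(abs(X[:,0]+.03)<.12)&(abs(X[:,1])<.07)&(X[:,2]<.09); X=X[k]
    if len(X)<10: print("few",len(X));return
    c=np.median(X,0);U=np.linalg.svd(X-c,full_matrices=False)[2][2];U*=np.sign(U[2])
    k=abs((X-c)@U)<.004; c=X[k].mean(0);U=np.linalg.svd(X[k]-c,full_matrices=False)[2][2];U*=np.sign(U[2])
    print(name,"n",k.sum(),"normal",U,"tilt",np.degrees(np.arccos(U[2])),"x",X[k,0].min(),X[k,0].max(),"y",X[k,1].min(),X[k,1].max(),"z",X[k,2].min(),X[k,2].max())
E
python3 -c "
from h import *
plate();plate('top')
"
```

```text
scene n 1112 normal [ 0.1144 -0.0029  0.9934] tilt 6.570251019646803 x -0.06105018503036213 -0.006782914264977847 y -0.025265768373028893 0.05546267782132259 z 0.004911417396080744 0.016962141304086287
top n 126 normal [0.171  0.0064 0.9853] tilt 9.852362565989123 x -0.03056951168807846 -0.004336433964826245 y 0.023582413385048594 0.05200390325066955 z 0.005633809304945452 0.01459458133037769
```

The plate is tilting as planned: 7° for a 7 mm rise. I'll continue along the arc with the squeeze directed along the plate.

Call:
{"fn": "carry_out", "kwargs": {
  "steps": [
    {"delta_pos":[0.0045,0.0,-0.003],"roll":0.0},
    {"delta_pos":[0.005,0.0,-0.006],"roll":0.0},
    {"delta_pos":[0.0055,0.0,-0.0095],"roll":0.0},
    {"delta_pos":[0.006,0.0,-0.013],"roll":0.0}
  ]
}}

```text
time: 5.48
eef_pos: [0.5389, -0.0705, 0.0404]
tool_rot: [[0.993, -0.115, -0.021], [-0.115, -0.993, 0.005], [-0.021, -0.003, -1.0]]
contact_force: [-8.6, 2.2, 1.4]
opening: 0.0302
```

```bash
python3 -c "
from h import *
st();plate('scene','s5.png')
"
```

```text
t 5.475 tcp slab [-0.0677  0.0082  0.0404] yaw-slab 0.00023369971626406583 F slab [-8.8098  1.1749  1.3874] open 0.03024341176475163 tz [-0.0205  0.0052 -0.9998] q [ 0.1374  0.7002 -0.1146  1.9122  0.1319  0.5571 -1.75  ]
scene n 1161 normal [0.3088 0.0018 0.9511] tilt 17.984534824038423 x -0.05756132594991878 -0.0062028135893911355 y -0.02559236015527709 0.056765943002054176 z 0.006350588798219968 0.027173295015940336
```

View pics/s5.png

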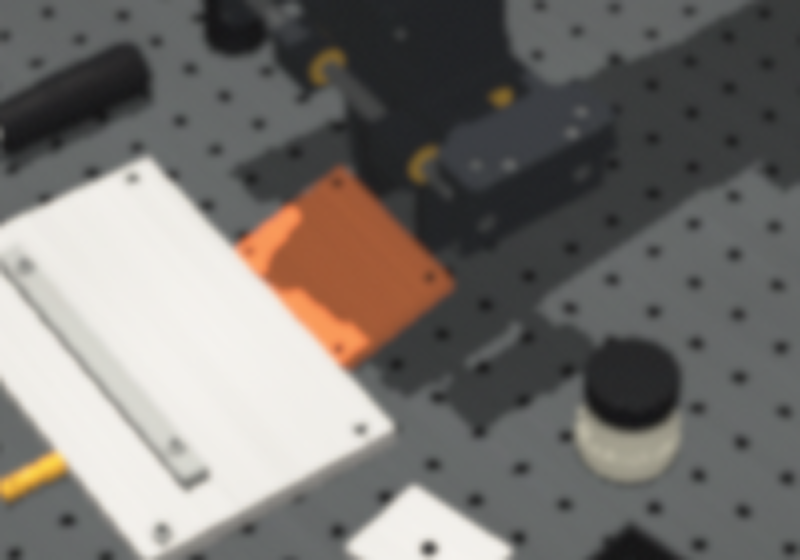

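Call:
{"fn": "carry_out", "kwargs": {
  "steps": [
    {"delta_pos":[0.005,0.0,-0.0015],"roll":0.0},
    {"delta_pos":[0.006,0.0,-0.004],"roll":0.0},
    {"delta_pos":[0.007,0.0,-0.0065],"roll":0.0},
    {"delta_pos":[0.008,0.0,-0.009],"roll":0.0},
    {"delta_pos":[0.0095,0.0,-0.0115],"roll":0.0},
    {"delta_pos":[0.0105,0.0,-0.014],"roll":0.0},
    {"delta_pos":[0.012,0.0,-0.016],"roll":0.0},
    {"delta_pos":[0.0135,0.0,-0.018],"roll":0.0}
  ]
}}

```text
time: 6.52
eef_pos: [0.5466, -0.0715, 0.0572]
tool_rot: [[0.993, -0.115, -0.033], [-0.115, -0.993, 0.006], [-0.034, -0.002, -0.999]]
contact_force: [-16.2, 3.3, 7.8]
opening: 0.0298
```

```bash
python3 -c "
from h import *
st();plate('scene','s6.png')
"
```

```text
t 6.525 tcp slab [-0.0599  0.0081  0.0572] yaw-slab 0.0003334177337294686 F slab [-16.4358   1.3969   7.8001] open 0.029835169506422926 tz [-0.0331  0.0059 -0.9994] q [ 0.1421  0.6837 -0.1206  1.8806  0.1241  0.6179 -1.7413]
scene n 1223 normal [ 0.586  -0.0004  0.8103] tilt 35.87114987621054 x -0.05002830083829171 -0.004846739918451877 y -0.026257546818977105 0.055951485965206244 z 0.007521309562374967 0.04322508538940533
```

View pics/s6.png

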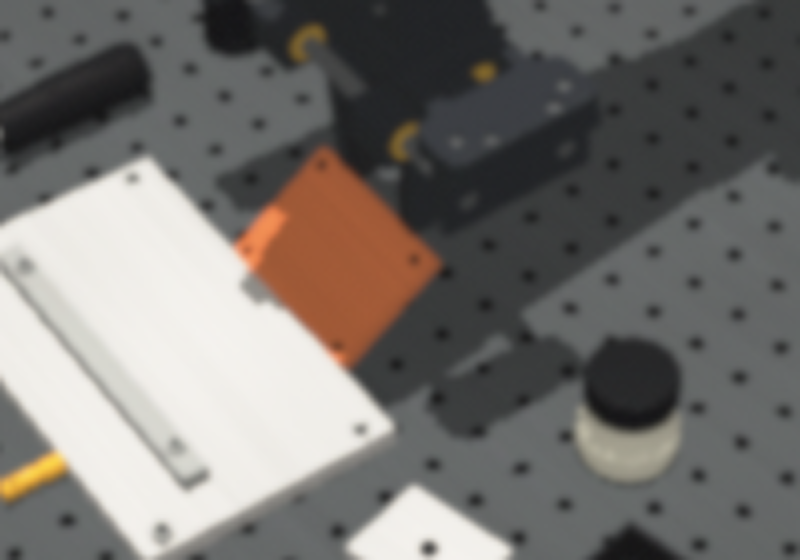

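Call:
{"fn": "carry_out", "kwargs": {
  "steps": [
    {"delta_pos":[0.004,0.0,-0.0015],"roll":0.0},
    {"delta_pos":[0.0055,0.0,-0.003],"roll":0.0},
    {"delta_pos":[0.007,0.0,-0.0045],"roll":0.0},
    {"delta_pos":[0.0085,0.0,-0.0065],"roll":0.0},
    {"delta_pos":[0.01,0.0,-0.008],"roll":0.0},
    {"delta_pos":[0.012,0.0,-0.0095],"roll":0.0},
    {"delta_pos":[0.0135,0.0,-0.011],"roll":0.0},
    {"delta_pos":[0.0155,0.0,-0.0125],"roll":0.0}
  ]
}}

```text
time: 7.58
eef_pos: [0.5597, -0.0731, 0.0696]
tool_rot: [[0.993, -0.115, -0.039], [-0.115, -0.993, 0.006], [-0.039, -0.001, -0.999]]
contact_force: [-11.0, 1.4, 12.6]
opening: 0.0298
```

```bash
python3 -c "
from h import *
st();plate('scene','s7.png')
"
```

```text
t 7.575 tcp slab [-0.0467  0.008   0.0696] yaw-slab 0.00032517479154753337 F slab [-11.0919   0.1238  12.6358] open 0.029838981811828678 tz [-0.039   0.006  -0.9992] q [ 0.1445  0.6805 -0.1236  1.8394  0.1187  0.6682 -1.7339]
scene n 1076 normal [ 0.8194 -0.002   0.5732] tilt 55.02441830125649 x -0.038443043655006254 -0.00553009477405747 y -0.02638515417962011 0.05565130682808479 z 0.008470064888086864 0.05485640868069459
```

View pics/s7.png

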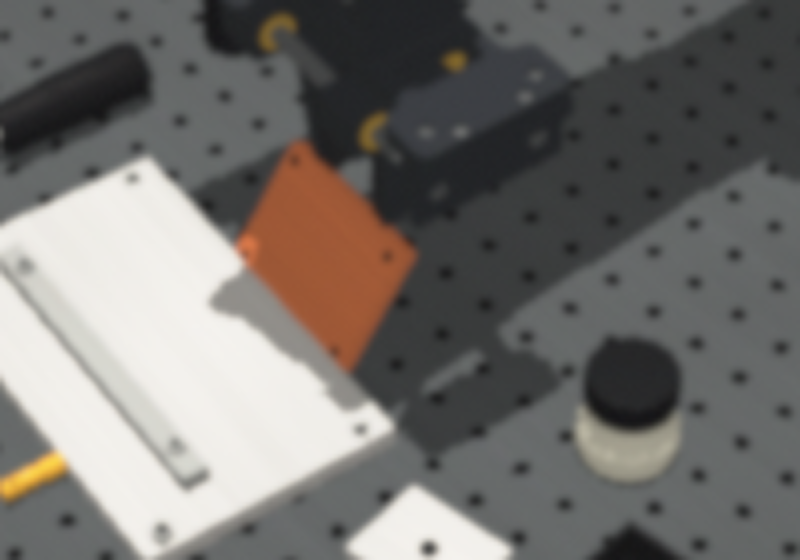

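Call:
{"fn": "carry_out", "kwargs": {
  "steps": [
    {"delta_pos":[0.0037,0.0,0.0],"roll":0.0},
    {"delta_pos":[0.0057,0.0,-0.001],"roll":0.0},
    {"delta_pos":[0.0078,0.0,-0.0022],"roll":0.0},
    {"delta_pos":[0.0098,0.0,-0.0033],"roll":0.0},
    {"delta_pos":[0.012,0.0,-0.0043],"roll":0.0},
    {"delta_pos":[0.0141,0.0,-0.0052],"roll":0.0},
    {"delta_pos":[0.0165,0.0,-0.006],"roll":0.0},
    {"delta_pos":[0.0188,0.0,-0.0066],"roll":0.0}
  ]
}}

```text
time: 8.62
eef_pos: [0.5809, -0.0755, 0.0783]
tool_rot: [[0.993, -0.115, -0.035], [-0.115, -0.993, 0.005], [-0.035, -0.001, -0.999]]
contact_force: [-4.8, -0.7, 18.7]
opening: 0.0302
```

```bash
python3 -c "
from h import *
st();plate('scene','s8.png')
"
```

```text
t 8.625 tcp slab [-0.0254  0.008   0.0783] yaw-slab 5.876482140375339e-05 F slab [-4.6964 -1.298  18.6884] open 0.03024172366604926 tz [-0.0347  0.0055 -0.9994] q [ 0.1451  0.6908 -0.1241  1.7843  0.1156  0.7086 -1.7275]
scene n 757 normal [0.9776 0.003  0.2106] tilt 77.84329531907039 x -0.018027362895345296 -0.0037202589700661066 y -0.024399838823751227 0.05607677250829825 z 0.011205479320716501 0.061685321331978564
```

View pics/s8.png

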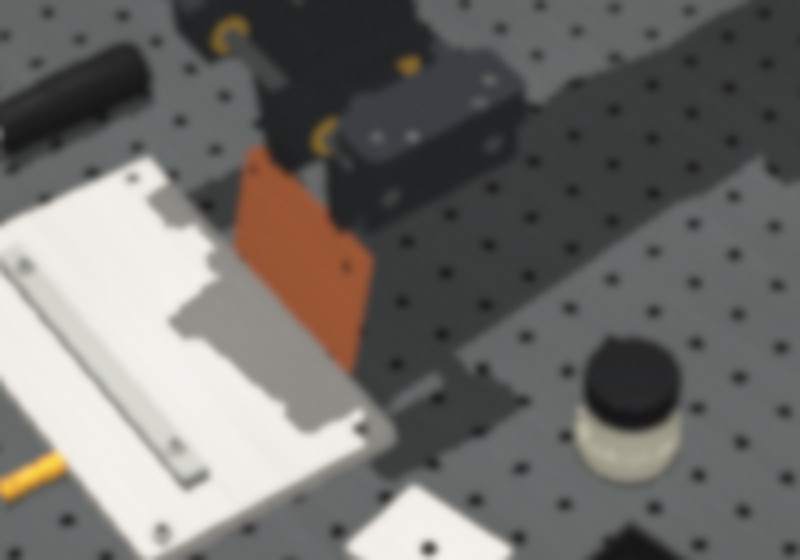

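Call:
{"fn": "carry_out", "kwargs": {
  "steps": [
    {"delta_pos":[0.0025,0.0,0.001],"roll":0.0},
    {"delta_pos":[0.0045,0.0,0.001],"roll":0.0},
    {"delta_pos":[0.0065,0.0,0.0005],"roll":0.0},
    {"delta_pos":[0.0085,0.0,0.0005],"roll":0.0},
    {"delta_pos":[0.0105,0.0,0.0005],"roll":0.0},
    {"delta_pos":[0.0125,0.0,0.0003],"roll":0.0},
    {"delta_pos":[0.0138,0.0,0.0],"roll":0.0}
  ]
}}

```text
time: 9.55
eef_pos: [0.5978, -0.0775, 0.0798]
tool_rot: [[0.993, -0.115, -0.028], [-0.115, -0.993, 0.005], [-0.029, -0.002, -1.0]]
contact_force: [-1.0, -0.3, 7.6]
opening: 0.03
```

```bash
python3 -c "
from h import *
st();plate('scene','s9.png')
"
```

```text
t 9.55 tcp slab [-0.0084  0.008   0.0798] yaw-slab -0.00017703897994041096 F slab [-0.9345 -0.397   7.5859] open 0.030014821916541565 tz [-0.0281  0.0049 -0.9996] q [ 0.1445  0.7073 -0.123   1.743   0.115   0.7268 -1.7239]
scene n 430 normal [-0.9967 -0.0147  0.08  ] tilt 85.40882379030569 x -0.006176669093994946 0.00483100170135033 y -0.022935071777981982 0.05614024615277495 z 0.010282021934619074 0.0631838020460988
```

View pics/s9.png

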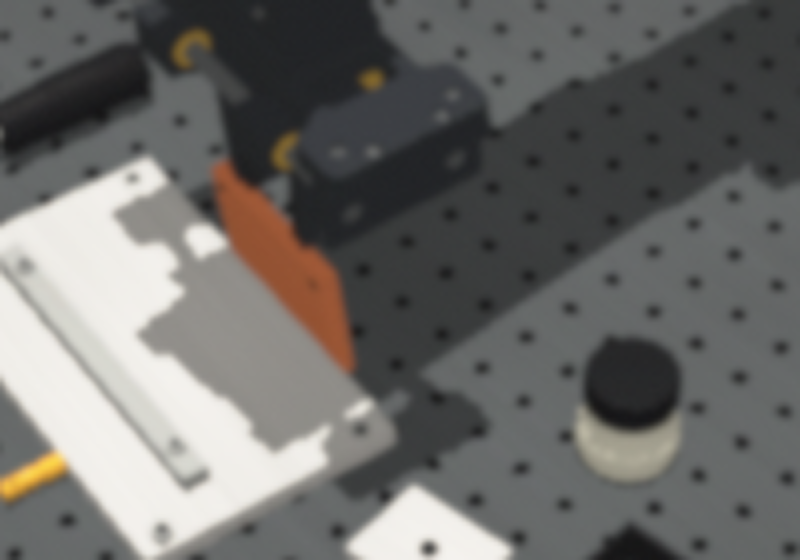

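The plate is at 94–95° and held from the top. Its tipping balance is at about 98°, so I keep dragging it forward gently.

Call:
{"fn": "carry_out", "kwargs": {
  "steps": [
    {"delta_pos":[0.0015,0.0,0.001],"roll":0.0},
    {"delta_pos":[0.003,0.0,0.001],"roll":0.0},
    {"delta_pos":[0.0045,0.0,0.001],"roll":0.0},
    {"delta_pos":[0.006,0.0,0.001],"roll":0.0},
    {"delta_pos":[0.0075,0.0,0.001],"roll":0.0}
  ]
}}

```text
time: 10.22
eef_pos: [0.6062, -0.0785, 0.0791]
tool_rot: [[0.993, -0.115, -0.026], [-0.115, -0.993, 0.005], [-0.027, -0.002, -1.0]]
contact_force: [0.2, -0.1, 4.3]
opening: 0.0301
```

```bash
python3 -c "
from h import *
st();plate('scene','s10.png')
"
```

```text
t 10.225 tcp slab [0.0001 0.008  0.0791] yaw-slab -0.00016806346361325497 F slab [ 0.2325 -0.1017  4.2736] open 0.030054032085806683 tz [-0.0263  0.0047 -0.9996] q [ 0.1439  0.7186 -0.1222  1.7212  0.1149  0.7353 -1.7222]
scene n 254 normal [-0.9638 -0.0182  0.2661] tilt 74.56913223605237 x -0.006458671491294677 0.012858641406466082 y -0.023451356809140667 0.055851261170488074 z 0.011027444191786981 0.0611739663425524
```

View pics/s10.png

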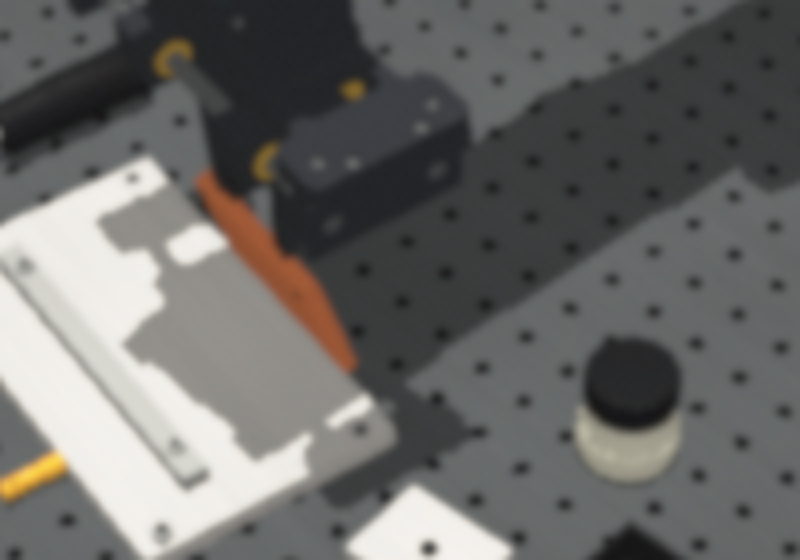

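Call:
{"fn": "carry_out", "kwargs": {
  "steps": [
    {"delta_pos":[0.0,0.0,-0.006],"roll":0.0},
    {"delta_pos":[0.0,0.0,-0.015],"roll":0.0},
    {"delta_pos":[0.0,0.0,-0.025],"roll":0.0},
    {"delta_pos":[0.0,0.0,-0.025],"roll":0.0}
  ]
}}

```text
time: 10.78
eef_pos: [0.6077, -0.0787, 0.1051]
tool_rot: [[0.993, -0.115, -0.024], [-0.115, -0.993, 0.005], [-0.025, -0.002, -1.0]]
contact_force: [0.2, 0.3, -0.2]
opening: 0.03
```

```bash
python3 -c "
from h import *
st();plate('scene','s11.png')
"
```

```text
t 10.775 tcp slab [0.0016 0.0079 0.1051] yaw-slab -0.00022024387818415925 F slab [ 0.1839  0.3591 -0.178 ] open 0.029982058638969716 tz [-0.0243  0.0045 -0.9997] q [ 0.1472  0.6809 -0.1267  1.7125  0.1086  0.7797 -1.7171]
scene n 242 normal [-0.9638 -0.0126  0.2664] tilt 74.55267686068753 x -0.00680509819348108 0.012152098729877022 y -0.021633546146871553 0.05554593434687428 z 0.010232143698099452 0.0607994989531337
```

View pics/s11.png

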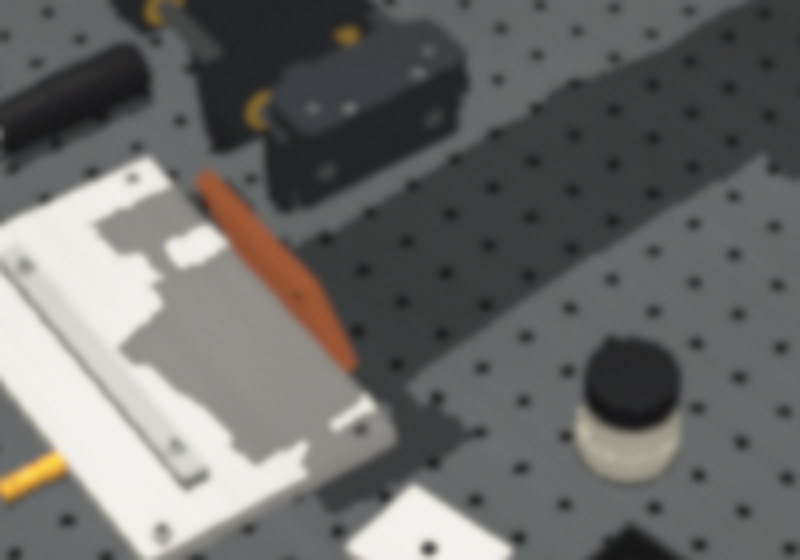

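The plate leans stably at 105°, its back against the slab's front edge (around (280,260)). I'll go round behind it and push it over from the device side.

Call:
{"fn": "carry_out", "kwargs": {
  "steps": [
    {"delta_pos":[-0.024,0.0,0.0],"roll":0.0},
    {"delta_pos":[-0.047,0.0,0.0],"roll":0.0},
    {"delta_pos":[-0.047,0.0,0.02],"roll":0.0},
    {"delta_pos":[-0.047,0.0,0.04],"roll":0.0},
    {"delta_pos":[-0.04,0.0,0.041],"roll":0.0},
    {"delta_pos":[-0.034,0.0,0.041],"roll":0.0},
    {"delta_pos":[-0.028,0.0,0.041],"roll":0.0},
    {"delta_pos":[-0.022,0.0,0.041],"roll":0.0}
  ]
}}

```text
time: 11.82
eef_pos: [0.5853, -0.076, 0.0646]
tool_rot: [[0.993, -0.115, -0.024], [-0.115, -0.993, 0.005], [-0.025, -0.002, -1.0]]
contact_force: [0.4, 0.2, -1.1]
opening: 0.03
```

```bash
python3 -c "
from h import *
st();plate('scene','s12.png')
"
```

```text
t 11.825 tcp slab [-0.0209  0.008   0.0646] yaw-slab -0.00029418878086481803 F slab [ 0.3356  0.2119 -1.0855] open 0.030022159922331874 tz [-0.0243  0.0045 -0.9997] q [ 0.1428  0.714  -0.1207  1.7831  0.121   0.6763 -1.7316]
scene n 267 normal [-0.9676 -0.0132  0.252 ] tilt 75.4061351204591 x -0.005605938718002072 0.012678212449972923 y -0.02312488907147721 0.0556602780835832 z 0.013410478302300615 0.06138990260021726
```

View pics/s12.png

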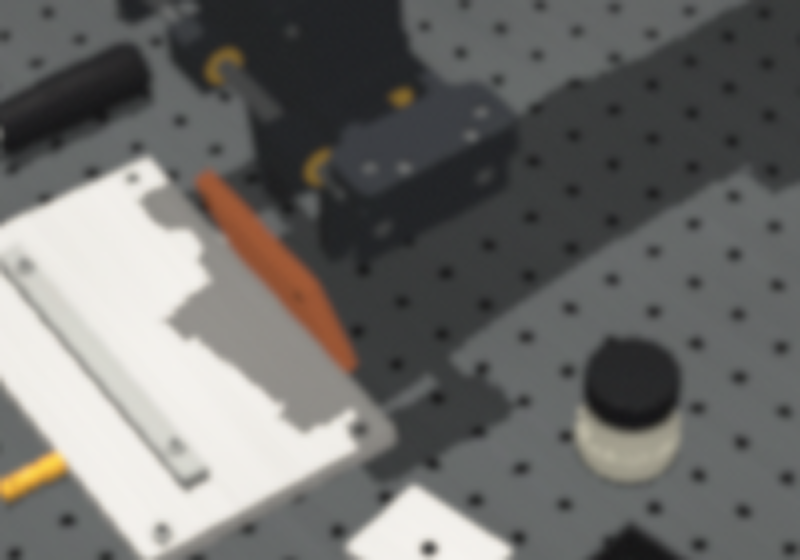

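Call:
{"fn": "carry_out", "kwargs": {
  "steps": [
    {"delta_pos":[0.006,0.0,0.0],"roll":0.0},
    {"delta_pos":[0.011,0.0,0.0],"roll":0.0},
    {"delta_pos":[0.015,0.0,0.0],"roll":0.0},
    {"delta_pos":[0.019,0.0,0.0],"roll":0.0},
    {"delta_pos":[0.023,0.0,0.0],"roll":0.0},
    {"delta_pos":[0.027,0.0,0.0],"roll":0.0}
  ]
}}

```text
time: 12.62
eef_pos: [0.6131, -0.0792, 0.064]
tool_rot: [[0.993, -0.115, -0.024], [-0.115, -0.993, 0.005], [-0.024, -0.002, -1.0]]
contact_force: [0.1, -0.2, -0.9]
opening: 0.03
```

```bash
python3 -c "
from h import *
st();plate('scene','s13.png')
"
```

```text
t 12.625 tcp slab [0.007 0.008 0.064] yaw-slab -0.0003022896467571312 F slab [ 0.1549 -0.1687 -0.9314] open 0.030037902584609293 tz [-0.0235  0.0045 -0.9997] q [ 0.1418  0.7494 -0.1195  1.7068  0.119   0.7163 -1.7241]
scene n 708 normal [-0.0061 -0.0067  1.    ] tilt 0.5204093686894495 x -0.018025988690376298 0.039968631333031523 y -0.025450130835137644 0.056800212221519014 z 0.012742392288130677 0.020769738714958724
```

View pics/s13.png

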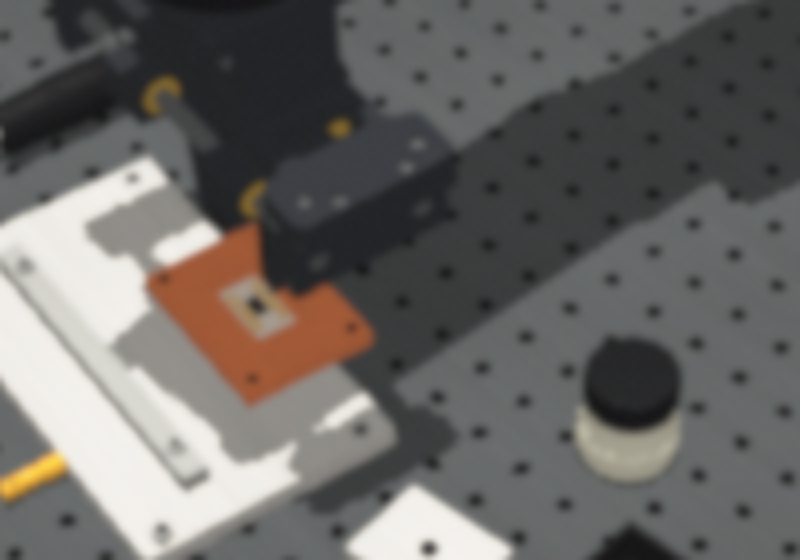

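The carrier now lies flat on the slab with the chip up (chip at (258,304)), centre at about x 11, y 15 mm. I'll go back, lower behind its near edge, and then push.

Call:
{"fn": "carry_out", "kwargs": {
  "steps": [
    {"delta_pos":[-0.02,0.0,-0.002],"roll":0.0},
    {"delta_pos":[-0.04,-0.003,0.0],"roll":0.0},
    {"delta_pos":[-0.057,-0.007,0.0],"roll":0.0},
    {"delta_pos":[-0.057,-0.007,0.01],"roll":0.0},
    {"delta_pos":[-0.057,-0.007,0.02],"roll":0.0},
    {"delta_pos":[-0.057,-0.007,0.03],"roll":0.0},
    {"delta_pos":[-0.057,-0.007,0.033],"roll":0.0}
  ]
}}

```text
time: 13.55
eef_pos: [0.5568, -0.0657, 0.0312]
tool_rot: [[0.993, -0.116, -0.024], [-0.116, -0.993, 0.005], [-0.024, -0.002, -1.0]]
contact_force: [0.4, 0.3, 0.6]
opening: 0.03
```

```bash
python3 -c "
from h import *
to(0.001,.014,.0325);plate('scene','s14.png')
"
```

```text
t 13.55 tcp slab [-0.0504  0.015   0.0312] yaw-slab -0.00045756578731137587 F slab [0.3343 0.3763 0.5527] open 0.029999952215160487 tz [-0.0241  0.0046 -0.9997] q [ 0.1237  0.7363 -0.1122  1.8642  0.1326  0.5726 -1.7597]
delta [ 0.0514  0.001  -0.0026] roll -0.00045756578731137587
scene n 875 normal [-0.0093 -0.0054  0.9999] tilt 0.6192375317557427 x -0.018662911582179687 0.03903014259868254 y -0.026243093551408248 0.054902246525344076 z 0.012782105409255689 0.020817404186158302
```

View pics/s14.png

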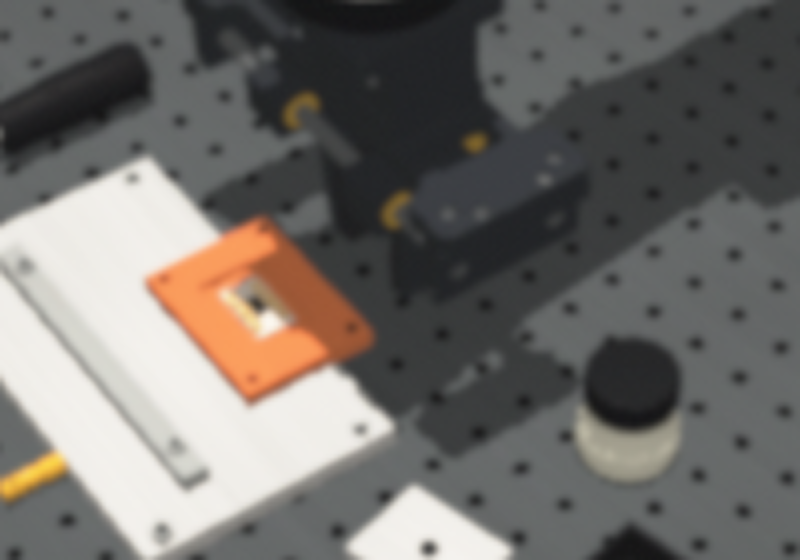

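Call:
{"fn": "carry_out", "kwargs": {
  "steps": [
    {"delta_pos":[0.008,0.001,-0.002],"roll":0.0},
    {"delta_pos":[0.014,0.001,-0.0026],"roll":0.0},
    {"delta_pos":[0.02,0.001,-0.0026],"roll":0.0},
    {"delta_pos":[0.026,0.001,-0.0026],"roll":0.0},
    {"delta_pos":[0.032,0.001,-0.0026],"roll":0.0},
    {"delta_pos":[0.038,0.001,-0.0026],"roll":0.0},
    {"delta_pos":[0.044,0.001,-0.0026],"roll":0.0},
    {"delta_pos":[0.05,0.001,-0.0026],"roll":0.0}
  ]
}}

```text
time: 14.6
eef_pos: [0.6066, -0.0725, 0.0326]
tool_rot: [[0.993, -0.116, -0.024], [-0.115, -0.993, 0.005], [-0.025, -0.002, -1.0]]
contact_force: [-4.1, 0.7, 3.9]
opening: 0.03
```

```bash
python3 -c "
from h import *
to(0.006,.014,.0325);plate('scene','s15.png')
"
```

```text
t 14.6 tcp slab [-0.0002  0.014   0.0326] yaw-slab -0.0003777560676499203 F slab [-4.1895  0.2058  3.8737] open 0.02998935711310162 tz [-0.0243  0.0046 -0.9997] q [ 0.1281  0.7904 -0.1137  1.7277  0.127   0.6552 -1.7416]
delta [ 0.0062 -0.     -0.    ] roll -0.0003777560676499203
scene n 851 normal [-0.0021 -0.0043  1.    ] tilt 0.277225077174489 x 0.008970002398444036 0.0664798080156791 y -0.023006894806761963 0.05548951652315692 z 0.01285677058781702 0.020675464299329396
```

View pics/s15.png

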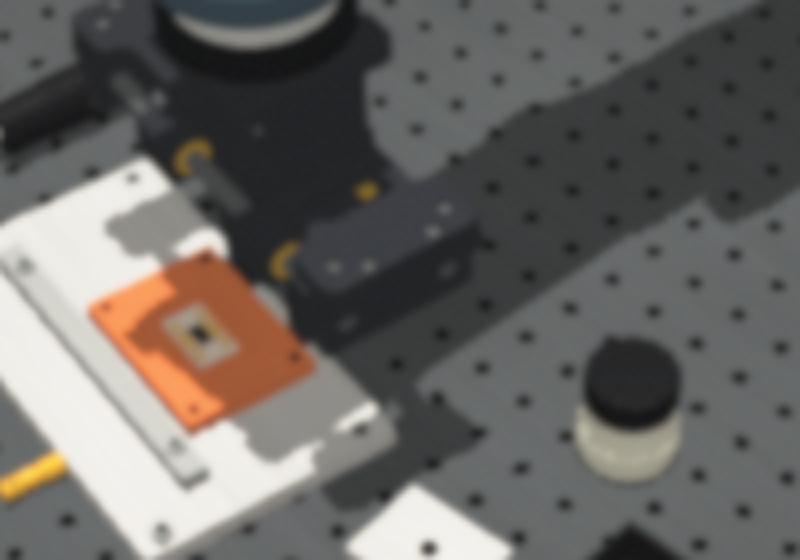

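The carrier is a few mm short of the bar and slightly rotated. I push the rest of the way.

Call:
{"fn": "carry_out", "kwargs": {
  "steps": [
    {"delta_pos":[0.002,0.0,0.0],"roll":0.0},
    {"delta_pos":[0.004,0.0,0.0],"roll":0.0},
    {"delta_pos":[0.0055,0.0,0.0],"roll":0.0},
    {"delta_pos":[0.007,0.0,0.0],"roll":0.0},
    {"delta_pos":[0.008,0.0,0.0],"roll":0.0}
  ]
}}

```text
time: 15.28
eef_pos: [0.6113, -0.073, 0.032]
tool_rot: [[0.993, -0.116, -0.032], [-0.115, -0.993, 0.005], [-0.033, -0.001, -0.999]]
contact_force: [-17.1, 2.3, 14.4]
opening: 0.0296
```

```bash
python3 -c "
from h import *
st();plate('scene','s16.png')
"
```

```text
t 15.275 tcp slab [0.0045 0.0141 0.032 ] yaw-slab -0.0003528084336656967 F slab [-17.2613   0.3187  14.3761] open 0.029561114950943945 tz [-0.0324  0.0051 -0.9995] q [ 0.1281  0.7999 -0.1141  1.7077  0.1255  0.6738 -1.739 ]
scene n 790 normal [-0.0081 -0.0067  0.9999] tilt 0.6022063779442051 x 0.0135921794052118 0.06837334919283651 y -0.023648380067063105 0.05539075732832156 z 0.012795388513772621 0.020706667947237318
```

View pics/s16.png

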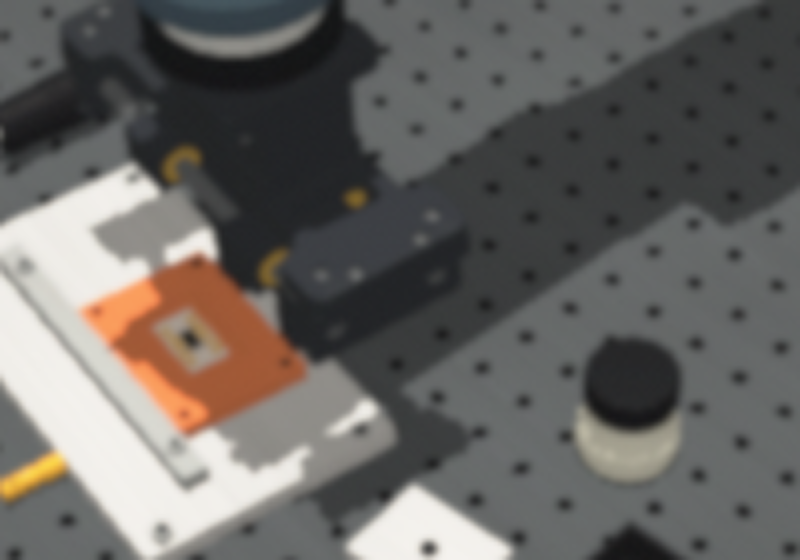

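The force jump to 17 N at TCP x 4.5 mm (4 mm predicted) says it is seated. I'll back off and check.

Call:
{"fn": "carry_out", "kwargs": {
  "steps": [
    {"delta_pos":[-0.008,0.0,0.0],"roll":0.0},
    {"delta_pos":[-0.03,0.0,0.0],"roll":0.0},
    {"delta_pos":[-0.06,0.0,-0.01],"roll":0.0},
    {"delta_pos":[-0.09,0.0,-0.04],"roll":0.0},
    {"delta_pos":[-0.12,0.0,-0.08],"roll":0.0},
    {"delta_pos":[-0.14,0.0,-0.12],"roll":0.0},
    {"delta_pos":[-0.14,0.04,-0.16],"roll":0.0},
    {"delta_pos":[-0.14,0.09,-0.18],"roll":0.0}
  ]
}}

```text
time: 16.32
eef_pos: [0.4699, -0.1477, 0.2192]
tool_rot: [[0.993, -0.113, -0.026], [-0.113, -0.994, 0.004], [-0.026, -0.001, -1.0]]
contact_force: [0.4, -1.2, 0.8]
opening: 0.0306
```

```bash
python3 -c "
from h import *
st();plate('scene','s17.png');plate('top','t17.png',(370,180,480,290),7)
"
```

```text
t 16.325 tcp slab [-0.1273 -0.0764  0.2192] yaw-slab 0.0024839567079182473 F slab [ 0.5649 -1.1507  0.7926] open 0.03062472901264352 tz [-0.0256  0.0038 -0.9997] q [ 0.3225  0.3391 -0.1336  1.9582  0.0595  0.8739 -1.5267]
scene n 742 normal [-0.0039 -0.005   1.    ] tilt 0.36090815532047316 x 0.01616056410544088 0.06826488173205601 y -0.0240362530720073 0.05482679764437288 z 0.012709242413276312 0.02028135823350859
top n 680 normal [ 0.0058 -0.0068  1.    ] tilt 0.5119144816699861 x 0.0165358445367503 0.06973664035561718 y -0.02279752450764021 0.04987180531659848 z 0.01399551236770856 0.02215538690142894
```

View pics/s17.png

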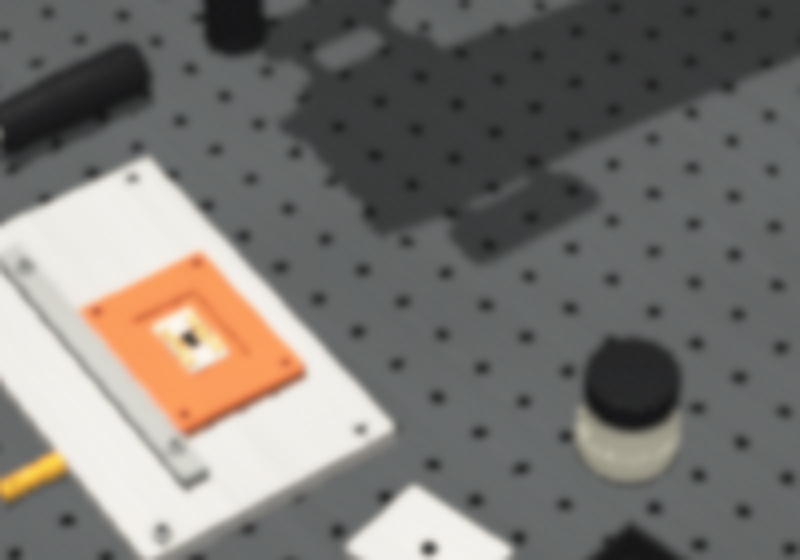

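View pics/t17.png

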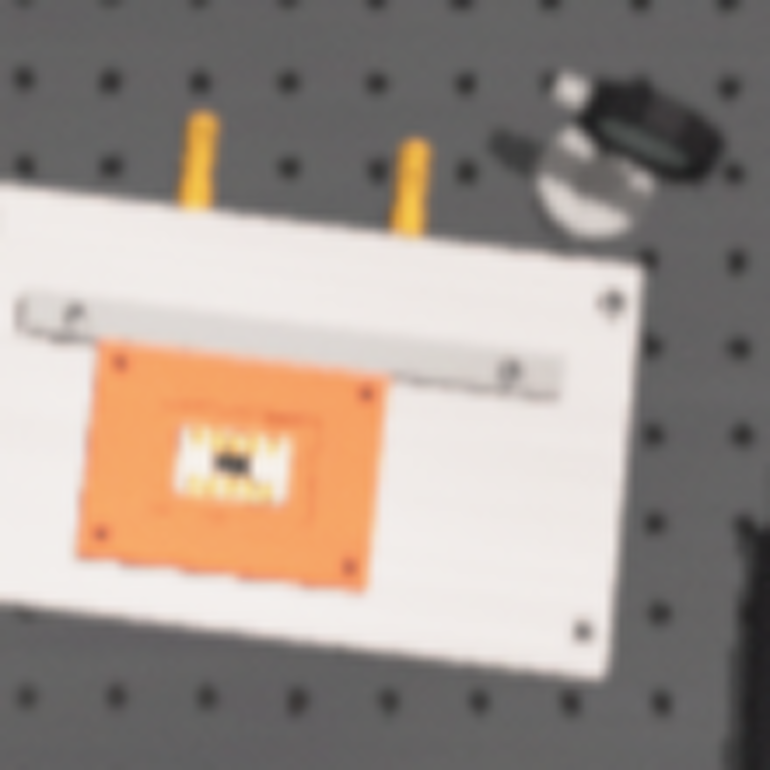

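The carrier's far edge, (97,338) to (388,376), meets the bar's front edge with no visible gap and is parallel to it. The chip is up and the gripper is clear. The bystanders in view are where they were.

```bash
python3 -c "
from h import *
import pickle
a=pickle.load(open('top0.pkl','rb'))['image'];f=arm.grab_frame('top');b=f['image']
for n,(x0,y0,x1,y1) in dict(tube=(470,310,500,335),jar=(310,285,340,315),blank=(312,232,348,264),tray=(255,243,308,285),post=(322,178,346,206),mount=(440,185,476,216),driver=(472,213,496,297)).items(): print(n,np.abs(a[y0:y1,x0:x1].astype(int)-b[y0:y1,x0:x1]).mean())
st();print(arm.sign_off())
"
```

```text
tube 36.782222222222224
jar 0.6277777777777778
blank 0.4505208333333333
tray 0.6561844863731656
post 0.6125992063492064
mount 0.6872759856630825
driver 0.6901455026455027
t 16.475 tcp slab [-0.1281 -0.0792  0.2179] yaw-slab -0.005809642902675258 F slab [-0.2001 -0.003  -0.0939] open 0.030034451564031436 tz [-0.0274  0.0028 -0.9996] q [ 0.3244  0.3412 -0.1301  1.959   0.0602  0.8724 -1.5303]
the job is handed in; nothing more can be done
None
```

The carrier now lies device side up on the cold plate with its long edge against the locating bar, and I handed the job in at 16.5 s. No verdict came back.

**What I did:** I pushed the carrier square against the front edge and followed it up on the fingertips to about 105°. Released there, it stayed leaning against the slab's front edge instead of falling, so I pushed it over from behind and slid it back to the bar.

**Last checks:**
- **Seating:** the force rose to about 17 N where contact with the bar was expected. The top picture shows no visible gap, and the edge is parallel to the bar.
- **Position:** the depth images show it flat within about 0.5°, with its centre about 15 mm off the slab's middle line. I saw no disagreement beyond the cameras' roughly 2 mm calibration.
- **Bystanders:** in the top view, the image patches of six of the seven matched the start. The lens tube's patch differed strongly from the start. That is probably the arm covering it from above, but I did not confirm that in the top view. The tube looked unmoved in the scene camera, and no move passed near it.

One tool call was refused because its rows had no roll value; nothing moved, and I resent it. The squeeze was briefly 16–19 N while tipping, above the 10–15 N suggested.

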